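Tip a finned housing over a stop and lay it in its cradle

TASK

Stand the finned metal housing upright on the bench with the bottom of its flat face (the one opposite the fins) butting the near edge of the rubber-topped tipping board, square to the board and about midway along that edge, and let go of it. Then push its top so that it tips over that edge and lies on the board with the fins facing up, and take it again by its sides and lay it, fins still up, flat on the floor of the cradle, midway between the rims. Do not tilt the housing anywhere but over the board's edge, and leave the glue bottle, the battery pack and the torch head where they stand.

Things in the scene. Friction and masses are not known exactly. Their poses are not given: they have to be found in the camera images.
- housing_center (a point): Centre (half-way up) of the loose aluminium housing: 60 (x) x 56 (y) x 150 mm (z), 0.45 to 0.8 kg; it starts standing on the bench, its centre 75 mm up. z runs along its length (up at the start), x from the finned face (-x) to the flat face (+x), y across the two plain side faces, 56 mm apart, by which to grip it. Black caps on both ends.
- housing_fins (a point): Centre of the housing's finned face: 30 mm from its centre along its -x. The fins run along the length, 13 mm deep.
- housing_toe (a point): Middle of the bottom edge of the housing's flat face: 30 mm along the housing's +x and 75 mm along its -z from the centre.
- tip_board: Tipping board, fixed: 210 (x) x 120 (y) x 12 mm, rubber top, aluminium strip on its near edge (the stop). Origin on the bench under the middle of that edge; x points from it over the board, away from the robot, y along it, z up. Board and cradle may swap sides.
- stop_edge (a point): Middle of the top of the board's near edge, 12 mm above the bench. A housing standing against it tips once it leans about 26 degrees (top moved about 60 mm), then falls by itself onto the rubber, as intended, and lies with its lower end roughly over the edge.
- cradle: Cradle, fixed to the bench: dark steel plate 182 (x) x 84 (y) x 8 mm with low grey rims 8 mm thick, their tops 12 mm above its floor. Inside the rims: 166 (x) x 68 (y) mm. Origin on the bench under the middle of the near end; x along its length, away from the robot, z up.
- cradle_center (a point): Middle of the cradle's floor (8 mm above the bench, 91 mm along the cradle's x from its origin). The housing's length goes along the cradle's x, either way round.
- glue_bottle: Red glue bottle with a white nozzle, 29x43x118 mm, a loose bystander, standing; origin at its underside.
- battery_pack: Blue battery pack with a red lead, 50x62x84 mm, a loose bystander, standing; origin at its underside.
- torch_head: Dark grey tubular torch head, 40x40x53 mm, a loose bystander, standing alone near the front left of the bench; origin at its underside.

How it is judged (in metres and radians):
On the way, in this order (a step that is already met when the one before it is completed fails the run):
1. the housing stands upright, let go, flat face against the near edge of the board (gap under 8 mm, within 25 mm of its middle, square within 0.15 rad) (x of housing_toe in the frame of tip_board between -0.008 and 0.004 m and y of housing_toe in the frame of tip_board between -0.025 and 0.025 m and height (world z) of housing_toe below 0.004 m and angle between housing_center's own z axis and vertical below 0.05 rad and angle between the x axis of housing_center and the x axis of tip_board, either way round below 0.15 rad and x of housing_fins in the frame of tip_board below -0.045 m and contact force between the fingers and housing below 0.1 N), for 0.2 s.
2. the housing lies on the board, fins up, its lower end still within 45 mm of the near edge (angle between housing_center's own z axis and vertical between 1.47 and 1.67 rad and height (world z) of housing_fins above 0.064 m and height (world z) of housing_center below 0.05 m and x of housing_toe in the frame of tip_board between -0.045 and 0.045 m and y of housing_center in the frame of tip_board between -0.05 and 0.05 m), for 0.2 s.
At the end, for the whole second after the job is handed in: The housing lies flat on the cradle's floor with its fins up (within 0.06 rad of level), its centre within 12 mm of the cradle's middle, its length along the cradle within 0.12 rad, and nothing holds it (angle between housing_center's own z axis and vertical between 1.51 and 1.63 rad and height (world z) of housing_center between 0.034 and 0.044 m and height (world z) of housing_fins above 0.062 m and horizontal distance between housing_center and cradle_center below 0.012 m and angle between the z axis of housing_center and the x axis of cradle, either way round below 0.12 rad); the robot touches nothing.
It fails at once if the housing is tilted (20 to 70 degrees) while the lower edge of its flat face is more than 45 mm from the middle of the board's near edge (angle between housing_center's own z axis and vertical between 0.35 and 1.22 rad and distance between housing_toe and stop_edge above 0.045 m).
It fails at once if a bystander (glue bottle, battery pack, torch head) is moved more than 30 mm or knocked over (distance of any of glue_bottle, battery_pack, torch_head from where it was at the start of the episode above 0.03 m or angle between any of glue_bottle, battery_pack, torch_head's own z axis and vertical above 0.5 rad).
It also fails if it takes over 72 s, if anything falls off the work surface, if the arm or the gripper's body presses on something with over 40 N, if the wrist force passes 120 N, or if a joint passes its speed limit or range.

ROBOT

A 6-joint arm with a two-finger parallel gripper is mounted at the origin on a cart in front of the work surface, level with it; the furniture and walls round the work are solid. World frame = base frame: x ahead of the robot, y to its left, z up, the work surface at z = 0. Lengths are in mm, angles in rad, forces in N, time in s.
With the tool pointing down it reaches from about 350 to 775 mm from the base axis. Payload 7.3 kg.
Tool frame: the origin (TCP) lies at the very end of the fingers, on their centre line; the grasp point (between the pads) lies 19 mm behind it; z points along the fingers, y is the line along which they close (so a half turn about z gives the same grasp; the last joint's range is limited). The gripper opens to 92 mm and grips with 3 to 60 N. Pads are 19 mm wide; open, the fingers measure 130 mm over their backs; the gripper's body (75 mm by 190 mm) begins 47 mm behind the grasp point.
Start: joints at [1.148, 0.342, 1.524, -0, 1.275, -0.146], TCP at [143.456, 505.04, 226.741] pointing down, gripper open.
Joint ranges: [-2.53, 2.53], [-0.77, 2.02], [0.04, 2.7], [-1, 4.14], [0.28, 2.66], [-3.11, 3.11]. Speed limits (rad/s): [2.57, 2.57, 3.14, 3.14, 3.14, 3.14].

INTERFACE

Orientations are given as [roll, pitch, yaw] about the fixed x, y, z axes, in that order (R = Rz(yaw) Ry(pitch) Rx(roll)).
In Python, from plant import get_obs, capture, close_job gives the robot as it stands. The module is installed in compiled form; this text tells all that it offers.
- The arm moves only by the shell command python3 -m handwheel 'ROWS'. ROWS is JSON, a list of rows, each a list of 3 entries, a list of its own where there are three numbers: the turn, a rotation vector about the tool's x, y, z in degrees, then the shift along the tool's x, y, z in m, then the opening, from 0 (shut) to 1 (fully open). A call has 1 to 12 rows; each row is the pose to reach, as a shift and turn from the pose commanded when the call began, along the tool's axes at that moment; what a row does not reach only later rows make up. A row lasts 1/10 s, in which the tool goes at most 50 mm and 8.59 degrees, less where a joint would pass 70% of its speed; a pose out of reach is approached as far as the arm can. A call with a gripper value outside its range is refused whole. The fingers move at their own pace and stop on an object; the grip force is fixed at half the most. Time passes only in rows, so rows that repeat a pose let the fingers close. It gives the time, the measured TCP pose, the force, the opening and the grip force at its end, in the units of the state.
- get_obs(): the state, without advancing time (a new reading comes with each control period).
- capture(name): name is "scene" or "top" or "wrist"; returns a dict with "image" (480x640x3 uint8, red, green, blue), "depth" (480x640 float32, mm along the optical axis (not along the pixel's ray), 0 where there is no reading), "fx", "fy", "cx", "cy" (pixels), "camera_from_world" (4x4, takes a point from world to camera coordinates). Camera axes: x right, y down, z forward; pixel columns grow to the right and rows downward; lengths in mm; the calibration is good to about 2 mm. The wrist camera is an equidistant fisheye: a pixel r from the principal point sees the ray r / f radians off the axis. A picture is of the moment at which its call begins.
- close_job(): hands the job in; it is judged then, once.
The state is a dict: "time": time; "joint_positions": joint angles; "dq": joint speeds; "tau": joint torques, N m; "tool_pos": TCP position; "tcp_rot": TCP orientation; "contact_force": force on the tool from outside, world axes, zero at the start; "moment": the same for the moment, N m; "grip_width": finger opening in mm; "finger_force": force on a finger pad.
Only numpy, scipy, OpenCV 4.12 (cv2) and the standard library are available. Lean on these libraries where they do the work, as an engineer would, in place of code of your own. Each camera call takes 0.05 s, during which the arm holds its last target. There are 200 camera calls.

## Working session

There is one attempt and no reset: what is moved stays moved. The work goes in short steps, Python scripts to look and compute and a shell command to move; the robot and the scene stay as the last step left them, time stands still between calls to the robot, and variables do not carry over. Pictures are saved under pics/ and viewed, at most 13 in all, crops included, and the job is handed in when it is done.

```bash
mkdir -p pics; cat > h.py <<'E'
import numpy as np, cv2
from plant import get_obs, capture, close_job
def world(c):
    """per-pixel world points from depth (pinhole)"""
    d=c["depth"]; v,u=np.mgrid[:d.shape[0],:d.shape[1]]
    P=np.stack([(u-c["cx"])/c["fx"]*d,(v-c["cy"])/c["fy"]*d,d,np.ones_like(d)],-1)
    return (P@np.linalg.inv(c["camera_from_world"]).T)[...,:3]
def save(c,n): cv2.imwrite(f"pics/{n}.png",c["image"][...,::-1])
E
python3 - <<'E'
from h import *
o=get_obs();print({k:np.round(v,3) for k,v in o.items()})
a=capture("top");b=capture("scene")
np.savez("a.npz",**a);np.savez("b.npz",**b)
cv2.imwrite("pics/top.png",a["image"][...,::-1]);save(b,"scene")
for c in(a,b):
    print(c["fx"],c["cx"],c["cy"]);print(np.round(np.linalg.inv(c["camera_from_world"]),3))
E
```

```text
{'time': np.float64(0.0), 'joint_positions': array([ 1.148,  0.343,  1.525, -0.   ,  1.275, -0.146]), 'dq': array([-0.001,  0.   , -0.003,  0.001, -0.001, -0.001]), 'tau': array([ -0.   , -43.123, -24.422,   0.072,   0.056,  -0.   ]), 'tool_pos': array([143.271, 504.644, 226.041]), 'tcp_rot': array([-3.14 , -0.   ,  2.865]), 'contact_force': array([ 0.817,  0.339, -1.18 ]), 'moment': array([-0.012,  0.001, -0.019]), 'finger_force': np.float64(0.0), 'grip_width': np.float64(91.656)}
538.6292765858195 318.17860205058105 239.8949008835693
[[ 1.200000e-02 -9.990000e-01  3.900000e-02  4.687720e+02]
 [-1.000000e+00 -1.200000e-02  3.000000e-03 -1.689800e+01]
 [-3.000000e-03 -3.900000e-02 -9.990000e-01  1.415593e+03]
 [ 0.000000e+00  0.000000e+00  0.000000e+00  1.000000e+00]]
588.1289517221057 323.427674952878 227.910146744797
[[-9.040000e-01 -2.290000e-01  3.610000e-01 -1.047730e+02]
 [-4.270000e-01  4.950000e-01 -7.570000e-01  1.269626e+03]
 [-5.000000e-03 -8.380000e-01 -5.450000e-01  1.008856e+03]
 [ 0.000000e+00  0.000000e+00  0.000000e+00  1.000000e+00]]
```

View pics/top.png

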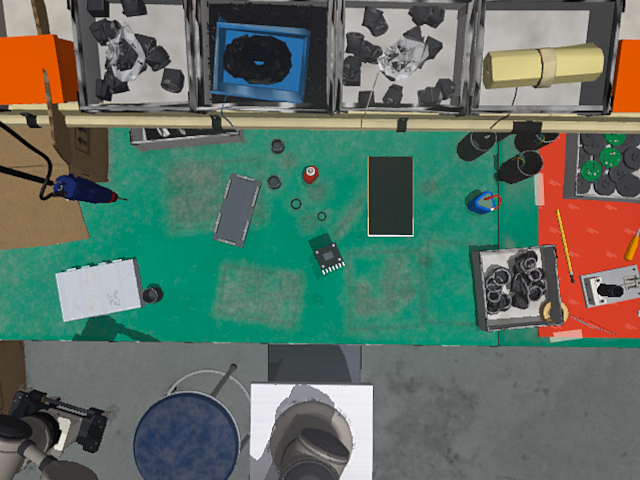

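View pics/scene.png

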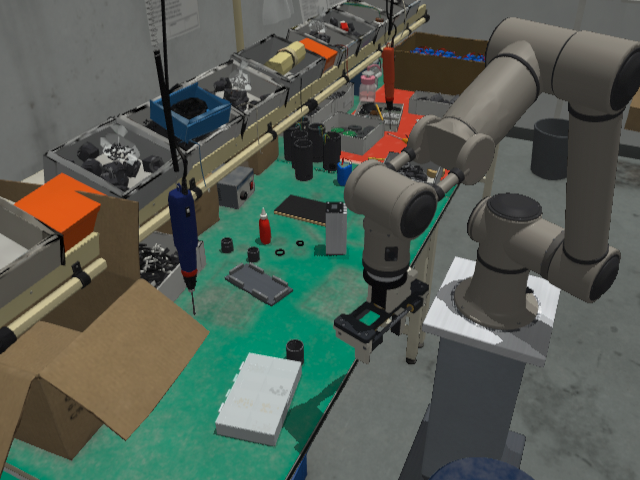

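The top view shows the housing at (327,255), with fins towards the lower right. The board is at (390,196) with its near edge at row 236, and the tilted cradle is at (238,210). The torch head is at (152,293), the glue at (311,174) and the battery at (483,203). Next I measure them.

```bash
python3 - <<'E'
from h import *
a=dict(np.load("a.npz"));W=world(a);im=a["image"]
print("bench z",np.median(W[270:300,230:300,2]))
def rect(n,x0,x1,y0,y1,zlo,zhi):
    m=np.zeros(W.shape[:2],np.uint8);s=W[y0:y1,x0:x1,2];m[y0:y1,x0:x1]=(s>zlo)&(s<zhi)
    p=W[m>0][:,:2].astype(np.float32)
    n_,l,st,_=cv2.connectedComponentsWithStats(m);k=1+st[1:,4].argmax();p=W[l==k]
    r=cv2.minAreaRect(p[:,:2].astype(np.float32))
    print(n,len(p),np.round(r[0],1),np.round(r[1],1),round(r[2],2),"z",np.median(p[:,2]));print(np.round(cv2.boxPoints(r),1).tolist())
rect("board",355,425,145,245,7,30)
rect("cradle",205,270,165,255,5,40)
rect("rims",205,270,165,255,15,40)
rect("housing top",305,350,228,280,130,170)
rect("glue",295,325,155,195,30,130)
rect("batt",460,502,185,222,30,120)
rect("torch",135,170,280,310,30,80)
c=cv2.resize(im[140:300,200:420],None,fx=3.6,fy=3.6,interpolation=cv2.INTER_CUBIC)
cv2.imwrite("pics/crop.png",c[...,::-1])
E
```

```text
bench z -0.5465907850123131
board 3383 [ 643.7 -199.3] [213.6 120.7] 0.26 z 11.558066873045846
[[536.5999755859375, -139.39999389648438], [537.2000122070312, -260.20001220703125], [750.7000122070312, -259.20001220703125], [750.2000122070312, -138.5]]
cradle 1872 [600.2 203.8] [ 91.7 187.6] 73.68 z 9.093157530098892
[[497.29998779296875, 186.10000610351562], [677.4000244140625, 133.39999389648438], [703.0999755859375, 221.39999389648438], [523.0, 274.1000061035156]]
rims 64 [656.4 226.3] [ 8.6 54.7] 76.14 z 19.829338698372
[[628.7999877929688, 228.6999969482422], [681.9000244140625, 215.60000610351562], [684.0, 224.0], [630.9000244140625, 237.10000610351562]]
housing top 551 [478.1 -38.9] [59.6 55.5] 23.93 z 149.0073235258394
[[439.6000061035156, -25.600000381469727], [462.20001220703125, -76.4000015258789], [516.5999755859375, -52.20000076293945], [494.1000061035156, -1.5]]
glue 197 [692.    8.1] [28.5 43.5] 45.84 z 74.7338854226391
[[666.5, 13.0], [697.7000122070312, -17.299999237060547], [717.5999755859375, 3.0999999046325684], [686.2999877929688, 33.5]]
batt 437 [ 623.6 -436.1] [59.6 52.5] 58.84 z 68.65947618392192
[[585.7999877929688, -448.1000061035156], [630.7000122070312, -475.20001220703125], [661.5, -424.20001220703125], [616.5999755859375, -397.1000061035156]]
torch 127 [381. 448.] [69. 16.] 2.39 z 35.444956609386736
[[346.20001220703125, 454.6000061035156], [346.8999938964844, 438.6000061035156], [415.79998779296875, 441.3999938964844], [415.1000061035156, 457.5]]
```

View pics/crop.png

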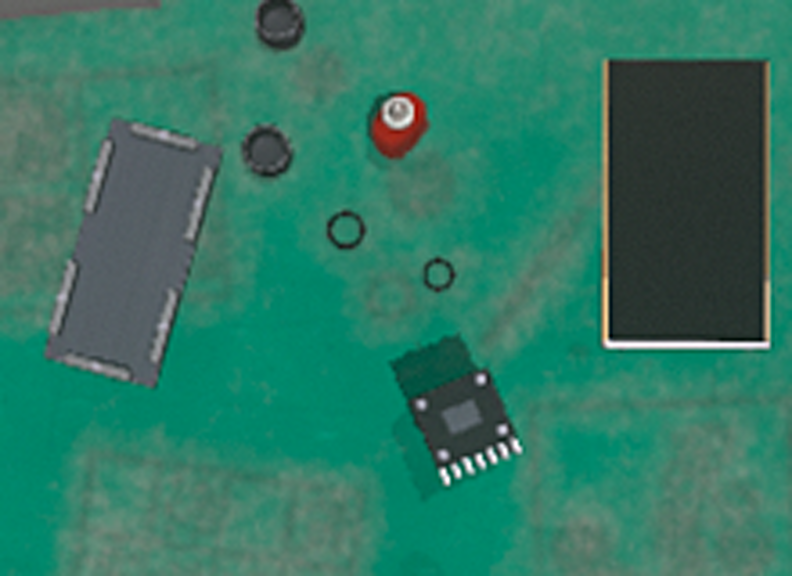

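Housing centre is (478,-39) at yaw +24°, flat side away from the robot. Board edge middle is about (537,-200) at yaw 0, and the cradle about (600,204) at yaw -16°. I'll write a planning helper and move above the housing.

```bash
cat >> h.py <<'E'
from scipy.spatial.transform import Rotation as Ro
def plan(x,y,z,yawdeg):
    """turn (deg) and shift (m), tool axes, from the present pose to a tool-down pose"""
    o=get_obs();R=Ro.from_euler("xyz",o["tcp_rot"]);T=Ro.from_euler("xyz",[180,0,yawdeg],degrees=True)
    print("turn",np.round((R.inv()*T).as_rotvec(degrees=True),2),"shift",np.round(R.inv().apply(np.array([x,y,z])-o["tool_pos"])/1000,4),"t",round(o["time"],2))
E
python3 -c "
from h import *
plan(478,-39,240,204)"
python3 -m handwheel '[[[0,0,-40],[-0.470,-0.432,-0.014],1],[[0,0,-40],[-0.470,-0.432,-0.014],1],[[0,0,-40],[-0.470,-0.432,-0.014],1],[[0,0,-40],[-0.470,-0.432,-0.014],1],[[0,0,-40],[-0.470,-0.432,-0.014],1],[[0,0,-40],[-0.470,-0.432,-0.014],1],[[0,0,-40],[-0.470,-0.432,-0.014],1],[[0,0,-40],[-0.470,-0.432,-0.014],1],[[0,0,-40],[-0.470,-0.432,-0.014],1],[[0,0,-40],[-0.470,-0.432,-0.014],1],[[0,0,-40],[-0.470,-0.432,-0.014],1],[[0,0,-40],[-0.470,-0.432,-0.014],1]]'
```

```text
turn [ -0.07  -0.04 -39.86] shift [-0.4705 -0.4316 -0.0134] t 0.1
time: 1.3
tool_pos: [441.7, 18.6, 239.2]
tcp_rot: [3.141, 0.0, -2.721]
contact_force: [-0.0, -0.1, 1.0]
grip_width: 92.1
finger_force: 0.0
```

```bash
python3 -m handwheel '[[[0,0,0],[-0.010,-0.067,0],1],[[0,0,0],[-0.010,-0.067,0],1],[[0,0,0],[-0.010,-0.067,0],1],[[0,0,0],[-0.010,-0.067,0],1],[[0,0,0],[-0.010,-0.067,0],1]]'
python3 - <<'E'
from h import *
c=capture("wrist");save(c,"w1");np.savez("w1.npz",**c)
print(c["fx"],c["cx"],c["cy"]);print(np.round(np.linalg.inv(c["camera_from_world"]),3));plan(478,-39,97,204)
E
```

```text
time: 1.8
tool_pos: [476.9, -35.0, 239.2]
tcp_rot: [3.141, -0.0, -2.719]
contact_force: [0.1, -0.1, 0.4]
grip_width: 91.9
finger_force: 0.0
371.64829954431775 328.62204421662886 237.23938365098726
[[-4.10000e-01  8.80000e-01  2.42000e-01  4.11998e+02]
 [ 9.12000e-01  3.95000e-01  1.09000e-01 -6.51150e+01]
 [ 1.00000e-03  2.65000e-01 -9.64000e-01  3.97784e+02]
 [ 0.00000e+00  0.00000e+00  0.00000e+00  1.00000e+00]]
turn [ 0.03 -0.01  0.24] shift [ 0.0008 -0.0042  0.1423] t 1.85
```

View pics/w1.png

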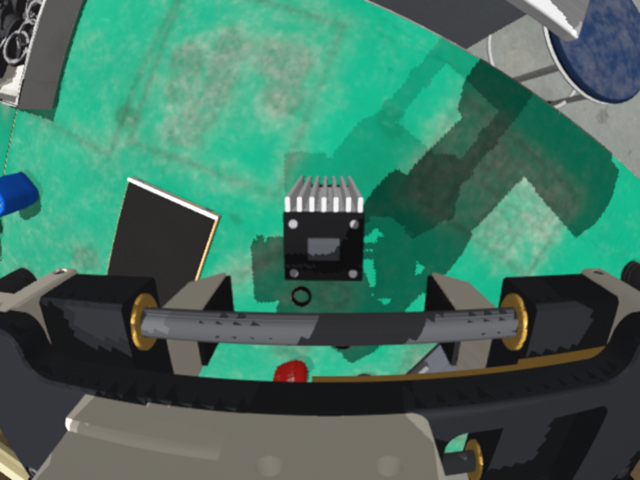

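The housing's cap spans columns 285–363, rows 212–280, square to the tool. The board's white near edge runs from (128,178) to (218,215). Casting those points now.

```bash
cat >> h.py <<'E'
def fish(c,pts,z):
    """fisheye pixels -> world points on the plane z"""
    M=np.linalg.inv(c["camera_from_world"]);p=np.atleast_2d(pts).astype(float)
    q=np.c_[(p[:,0]-c["cx"])/c["fx"],(p[:,1]-c["cy"])/c["fy"]];r=np.hypot(*q.T)+1e-9
    d=np.c_[q*(np.sin(r)/r)[:,None],np.cos(r)]@M[:3,:3].T
    return M[:3,3]+d*((z-M[2,3])/d[:,2])[:,None]
E
python3 - <<'E'
from h import *
c=dict(np.load("w1.npz"))
P=fish(c,[(285,212),(363,212),(363,280),(285,280)],150);print(np.round(P,1))
e=(P[3]+P[2])/2;v=P[3]-P[2];print("flat face mid",e,"yaw",np.degrees(np.arctan2(v[1],v[0]))+90,"w",np.linalg.norm(v))
u=np.array([v[1],-v[0]])/np.linalg.norm(v[:2]);u=u if u[0]>0 else -u;print("centre",e[:2]-30*u)
Q=fish(c,[(127.5,177),(219,214)],12);print(np.round(Q,1),Q.mean(0))
E
```

```text
[[470.1 -71.6 150. ]
 [448.3 -23.  150. ]
 [493.2  -1.4 150. ]
 [516.2 -52.6 150. ]]
flat face mid [504.67934865 -27.02621635 150.        ] yaw 24.230673107235717 w 56.18049082403443
centre [477.32233261 -39.33855462]
[[ 538.  -261.9   12. ]
 [ 533.8 -141.3   12. ]] [ 535.87467255 -201.58397249   12.        ]
```

```bash
python3 -m handwheel '[[[0,0,0],[0.001,-0.0042,0.0],1],[[0,0,0],[0.001,-0.0042,0.04],1],[[0,0,0],[0.001,-0.0042,0.08],1],[[0,0,0],[0.001,-0.0042,0.115],1],[[0,0,0],[0.001,-0.0042,0.142],1],[[0,0,0],[0.001,-0.0042,0.142],1],[[0,0,0],[0.001,-0.0042,0.142],0.5],[[0,0,0],[0.001,-0.0042,0.142],0.5],[[0,0,0],[0.001,-0.0042,0.142],0.5],[[0,0,0],[0.001,-0.0042,0.142],0.5],[[0,0,0],[0.001,-0.0042,0.142],0.5],[[0,0,0],[0.001,-0.0042,0.142],0.5]]'
python3 -c "
from h import *
plan(478,-39,97,204)"
```

```text
time: 3.05
tool_pos: [478.7, -40.4, 97.8]
tcp_rot: [-3.142, 0.001, -2.72]
contact_force: [-2.1, 1.9, 5.6]
grip_width: 55.9
finger_force: 29.8
turn [-0.    0.05  0.14] shift [0.0001 0.0016 0.0008] t 3.05
```

```bash
python3 -m handwheel '[[[0,0,0],[0,0,-0.004],0.5],[[0,0,0],[0,0,-0.010],0.5],[[0,0,0],[0,0,-0.016],0.5],[[0,0,0],[0,0,-0.020],0.5],[[0,0,0],[0,0,-0.020],0.5]]'
python3 -c "
from h import *
plan(485,-200,118,180)"
```

```text
time: 3.55
tool_pos: [478.9, -40.7, 117.8]
tcp_rot: [-3.141, 0.001, -2.72]
contact_force: [-0.1, 0.5, -6.7]
grip_width: 56.0
finger_force: 29.8
turn [-0.03  0.06 24.14] shift [ 5.960e-02 -1.478e-01 -1.000e-04] t 3.55
```

```bash
python3 -m handwheel '[[[0,0,2],[0.005,-0.012,0],0.5],[[0,0,5],[0.012,-0.03,0],0.5],[[0,0,8],[0.02,-0.05,0],0.5],[[0,0,11],[0.028,-0.07,0],0.5],[[0,0,14],[0.036,-0.09,0],0.5],[[0,0,18],[0.044,-0.11,0],0.5],[[0,0,21],[0.052,-0.13,0],0.5],[[0,0,23],[0.057,-0.142,0],0.5],[[0,0,24.1],[0.0596,-0.1478,0],0.5],[[0,0,24.1],[0.0596,-0.1478,0],0.5],[[0,0,24.1],[0.0596,-0.1478,0],0.5]]'
python3 - <<'E'
from h import *
c=capture("wrist");save(c,"w2");np.savez("w2.npz",**c);plan(505,-200,98,180)
E
```

```text
time: 4.65
tool_pos: [484.3, -199.2, 117.0]
tcp_rot: [3.141, -0.001, -3.14]
contact_force: [-0.2, 0.2, -5.9]
grip_width: 55.7
finger_force: 29.9
turn [ 0.04 -0.03  0.1 ] shift [-0.0206 -0.0011  0.0191] t 4.7
```

View pics/w2.png

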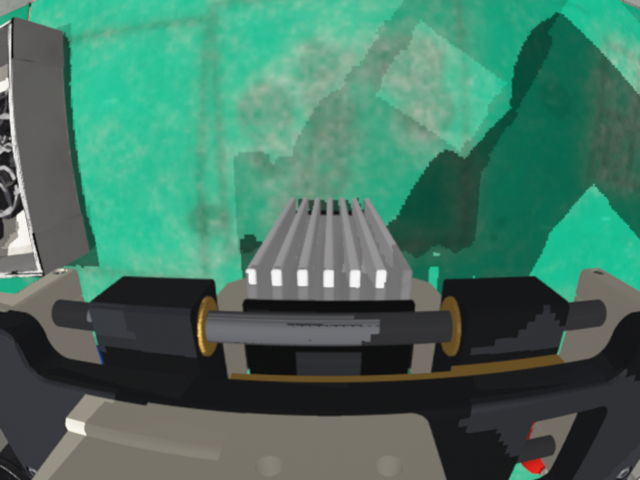

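Grip is square; the board itself is hidden behind the gripper. I'll lower to just above the bench and feel for the edge.

```bash
python3 -m handwheel '[[[0,0,0],[-0.004,-0.001,0.004],0.5],[[0,0,0],[-0.008,-0.001,0.01],0.5],[[0,0,0],[-0.012,-0.001,0.015],0.5],[[0,0,0],[-0.015,-0.001,0.0175],0.5],[[0,0,0],[-0.017,-0.001,0.0175],0.5],[[0,0,0],[-0.017,-0.001,0.0175],0.5],[[0,0,0],[-0.017,-0.001,0.0175],0.5]]'
python3 -m handwheel '[[[0,0,0],[-0.001,0,0],0.5],[[0,0,0],[-0.001,0,0],0.5]]'
python3 -m handwheel '[[[0,0,0],[-0.001,0,0],0.5],[[0,0,0],[-0.001,0,0],0.5]]'
python3 -m handwheel '[[[0,0,0],[-0.001,0,0],0.5],[[0,0,0],[-0.001,0,0],0.5]]'

```

```text
time: 5.4
tool_pos: [501.6, -200.9, 99.8]
tcp_rot: [-3.142, 0.0, -3.141]
contact_force: [-0.1, -0.4, -6.0]
grip_width: 55.7
finger_force: 29.9
time: 5.6
tool_pos: [502.7, -200.9, 99.9]
tcp_rot: [-3.141, 0.0, -3.141]
contact_force: [0.3, -0.5, -5.2]
grip_width: 55.8
finger_force: 29.9
time: 5.8
tool_pos: [503.7, -200.9, 99.8]
tcp_rot: [-3.142, 0.0, -3.141]
contact_force: [-0.5, 0.4, -5.5]
grip_width: 56.1
finger_force: 29.9
time: 6.0
tool_pos: [504.7, -200.9, 99.7]
tcp_rot: [3.142, 0.0, -3.141]
contact_force: [0.2, 0.5, -5.5]
grip_width: 56.3
finger_force: 29.9
```

```bash
for i in 1 2 3 4; do python3 -m handwheel '[[[0,0,0],[-0.001,0,0],0.5],[[0,0,0],[-0.001,0,0],0.5]]' | grep -E "pos|contact"; done
```

```text
tool_pos: [505.7, -200.8, 99.7]
contact_force: [-0.4, -0.8, -5.2]
tool_pos: [506.7, -200.9, 99.7]
contact_force: [-0.4, 0.3, -6.5]
tool_pos: [507.7, -200.9, 99.7]
contact_force: [0.7, 0.3, -5.9]
tool_pos: [508.2, -200.8, 99.6]
contact_force: [-1.0, 0.4, -4.4]
```

```bash
python3 -m handwheel '[[[0,0,0],[-0.001,0,0],0.5],[[0,0,0],[-0.001,0,0],0.5]]' | grep -E "pos|contact"
python3 -m handwheel '[[[0,0,0],[0.002,0,0],0.5],[[0,0,0],[0.002,0,0],0.5],[[0,0,0],[0.002,0,0.001],0.5],[[0,0,0],[0.002,0,0.0018],0.5],[[0,0,0],[0.002,0,0.002],0.5]]'
```

```text
tool_pos: [508.9, -200.6, 99.6]
contact_force: [-4.1, 0.4, -3.0]
time: 7.5
tool_pos: [507.9, -200.9, 98.0]
tcp_rot: [-3.141, 0.001, -3.141]
contact_force: [-0.3, 0.9, -0.7]
grip_width: 56.0
finger_force: 29.9
```

Contact came at about 508.5. Now it stands about 0.7 mm off the edge, so I release and lift away.

```bash
python3 -m handwheel '[[[0,0,0],[0,0,0],1],[[0,0,0],[0,0,0],1],[[0,0,0],[0,0,0],1],[[0,0,0],[0,0,0],1],[[0,0,0],[0,0,0],1],[[0,0,0],[0,0,0],1],[[0,0,0],[0,0,-0.03],1],[[0,0,0],[0,0,-0.07],1],[[0,0,0],[0,0,-0.11],1],[[0,0,0],[0,0,-0.13],1]]'
python3 - <<'E'
from h import *
o=capture("top");W=world(o);m=(W[...,2]>130)&(W[...,2]<165);m[:, :355]=0;m[:,425:]=0;m[:210]=0;m[285:]=0
m=m.astype(np.uint8);n,l,st,_=cv2.connectedComponentsWithStats(m);print(st[1:])
k=1+st[1:,4].argmax();r=cv2.minAreaRect(W[l==k][:,:2].astype(np.float32));print(r,np.median(W[l==k][:,2]))
c=capture("wrist");save(c,"w3");np.savez("w3.npz",**c)
E
```

```text
time: 8.5
tool_pos: [508.6, -201.4, 231.4]
tcp_rot: [-3.139, 0.005, -3.141]
contact_force: [0.1, -0.2, -0.2]
grip_width: 91.6
finger_force: 0.0
[[387 234   3   9  23]
 [397 258   2   1   2]
 [400 258   6   1   6]]
((525.2732543945312, -176.83120727539062), (5.743134021759033, 19.282136917114258), 89.13353729248047) 150.36853661298142
```

View pics/w3.png

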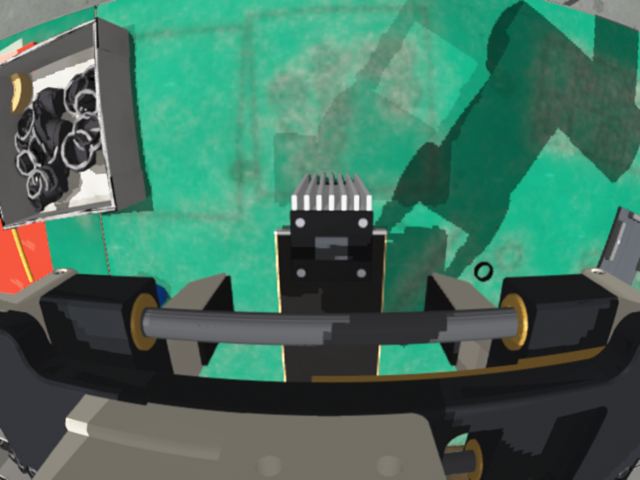

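The housing stands centred on the board's edge, cap at columns 290–373 and edge corners at (275,231) and (386,231). Going behind it with fingers shut.

```bash
python3 - <<'E'
from h import *
c=dict(np.load("w3.npz"));print(np.round(fish(c,[(275,231),(386,231)],12),1));print(np.round(fish(c,[(290,210),(373,210),(289,281),(371,281)],150),1))
E
python3 -m handwheel '[[[0,0,0],[0.04,0,0],0],[[0,0,0],[0.08,0,0],0],[[0,0,0],[0.08,0,0],0],[[0,0,0],[0.08,0,0],0],[[0,0,0],[0.08,0,0.04],0],[[0,0,0],[0.08,0,0.08],0],[[0,0,0],[0.08,0,0.1],0],[[0,0,0],[0.08,0,0.1],0],[[0,0,0],[0.08,0,0.1],0],[[0,0,0],[0.08,0,0.1],0]]'
```

```text
[[ 538.  -260.9   12. ]
 [ 537.9 -142.6   12. ]]
[[ 486.8 -228.8  150. ]
 [ 486.7 -173.5  150. ]
 [ 537.8 -231.   150. ]
 [ 537.7 -173.2  150. ]]
time: 9.6
tool_pos: [428.8, -201.4, 128.8]
tcp_rot: [-3.14, 0.002, -3.141]
contact_force: [-0.4, 0.2, 0.9]
grip_width: 16.5
finger_force: 0.0
```

```bash
python3 -m handwheel '[[[0,0,0],[-0.01,0,0],0],[[0,0,0],[-0.02,0,0],0],[[0,0,0],[-0.028,0,0],0],[[0,0,0],[-0.034,0,0],0],[[0,0,0],[-0.04,0,0],0],[[0,0,0],[-0.046,0,0],0],[[0,0,0],[-0.052,0,0],0],[[0,0,0],[-0.058,0,0],0],[[0,0,0],[-0.064,0,0],0],[[0,0,0],[-0.07,0,0],0]]'
python3 -m handwheel '[[[0,0,0],[-0.006,0,0],0],[[0,0,0],[-0.012,0,0],0],[[0,0,0],[-0.018,0,0],0]]'
```

```text
time: 10.6
tool_pos: [498.2, -200.9, 127.7]
tcp_rot: [3.142, 0.0, -3.141]
contact_force: [-0.5, -0.4, 0.4]
grip_width: 0.5
finger_force: 0.5
time: 10.9
tool_pos: [516.2, -200.8, 127.6]
tcp_rot: [3.142, 0.0, -3.141]
contact_force: [-0.0, -0.5, 0.8]
grip_width: 0.4
finger_force: 0.0
```

```bash
python3 -m handwheel '[[[0,0,0],[-0.005,0,0],0],[[0,0,0],[-0.010,0,0],0],[[0,0,0],[-0.015,0,0],0],[[0,0,0],[-0.018,0,0],0],[[0,0,0],[-0.018,0,0],0],[[0,0,0],[-0.018,0,0],0],[[0,0,0],[-0.018,0,0],0]]'
python3 - <<'E'
from h import *
c=capture("scene");cv2.imwrite("pics/s4.png",c["image"][150:350,180:460,::-1].repeat(2,0).repeat(2,1))
E
```

```text
time: 11.6
tool_pos: [533.4, -200.8, 127.7]
tcp_rot: [3.141, -0.0, -3.141]
contact_force: [-0.6, -0.5, 1.1]
grip_width: 0.7
finger_force: 0.0
```

View pics/s4.png

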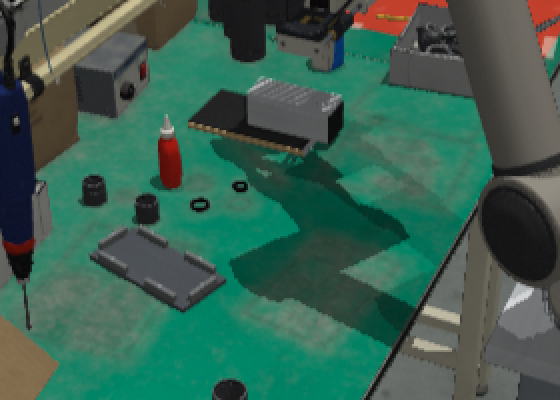

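It lies on the board, fins up. Raising and going above it, gripper open, for a close look.

```bash
python3 -m handwheel '[[[0,0,0],[0,0,-0.05],1],[[0,0,0],[0,0,-0.1],1],[[0,0,0],[-0.04,0,-0.12],1],[[0,0,0],[-0.08,0,-0.12],1],[[0,0,0],[-0.08,0,-0.12],1],[[0,0,0],[-0.08,0,-0.12],1],[[0,0,0],[-0.08,0,-0.12],1],[[0,0,0],[-0.08,0,-0.12],1]]'
python3 - <<'E'
from h import *
c=capture("wrist");save(c,"w5");np.savez("w5.npz",**c);plan(612,-201,33,180)
E
```

```text
time: 12.45
tool_pos: [612.8, -200.9, 248.0]
tcp_rot: [3.142, -0.0, -3.141]
contact_force: [0.4, 0.1, 0.3]
grip_width: 59.7
finger_force: 0.0
turn [-0.    0.    0.01] shift [ 9.000e-04 -1.000e-04  2.151e-01] t 12.5
```

View pics/w5.png

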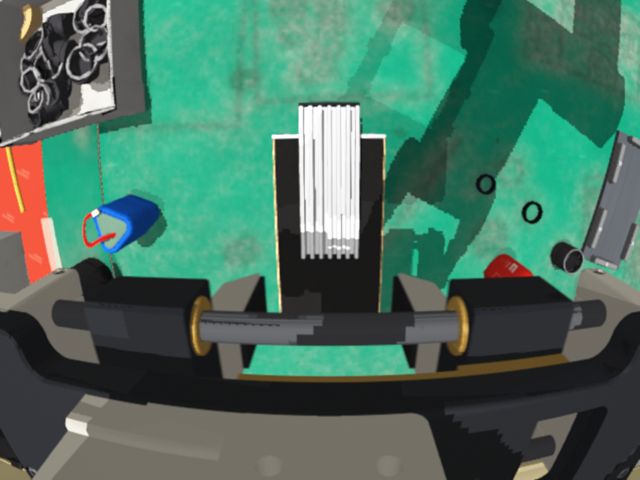

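Fins run from (299,104)–(360,104) at the near end to (301,259)–(359,259) at the far end, square to the tool. Battery is off at (125,220), clear.

```bash
python3 - <<'E'
from h import *
c=dict(np.load("w5.npz"))
P=fish(c,[(299,103),(360,103),(301,259),(359,259)],72);print(np.round(P,1),P.mean(0))
t=capture("top");W=world(t);m=((W[...,2]>60)&(W[...,2]<85)).astype(np.uint8);m[:,:355]=0;m[:,425:]=0;m[:150]=0;m[255:]=0
n,l,st,_=cv2.connectedComponentsWithStats(m);k=1+st[1:,4].argmax();print(cv2.minAreaRect(W[l==k][:,:2].astype(np.float32)),st[k])
E
```

```text
[[ 510.2 -227.9   72. ]
 [ 510.2 -173.9   72. ]
 [ 655.2 -228.    72. ]
 [ 655.2 -172.8   72. ]] [ 582.70106852 -200.66590879   72.        ]
((559.5405883789062, -199.99131774902344), (95.70358276367188, 54.86274719238281), 0.1532151997089386) [382 207  23  39 497]
```

```bash
python3 -m handwheel '[[[0,0,0],[0.028,0,0.04],1],[[0,0,0],[0.028,0,0.08],1],[[0,0,0],[0.028,0,0.12],1],[[0,0,0],[0.028,0,0.15],1],[[0,0,0],[0.028,0,0.18],1],[[0,0,0],[0.028,0,0.205],1],[[0,0,0],[0.028,0,0.2155],1],[[0,0,0],[0.028,0,0.2155],1],[[0,0,0],[0.028,0,0.2155],1]]'
python3 -m handwheel '[[[0,0,0],[0,0,0],0.5],[[0,0,0],[0,0,0],0.5],[[0,0,0],[0,0,0],0.5],[[0,0,0],[0,0,0],0.5],[[0,0,0],[0,0,0],0.5],[[0,0,0],[0,0,0],0.5]]'
```

```text
time: 13.45
tool_pos: [586.2, -201.2, 33.5]
tcp_rot: [-3.141, 0.002, -3.141]
contact_force: [0.3, 0.6, 0.1]
grip_width: 91.9
finger_force: 0.0
time: 14.05
tool_pos: [585.6, -200.7, 32.4]
tcp_rot: [3.141, 0.0, -3.141]
contact_force: [-0.5, 0.6, 2.0]
grip_width: 56.2
finger_force: 30.0
```

```bash
python3 -m handwheel '[[[0,0,0],[0,0,-0.004],0.5],[[0,0,0],[0,0,-0.012],0.5],[[0,0,0],[0,0,-0.025],0.5],[[0,0,0],[0,0,-0.045],0.5],[[0,0,0],[0,0,-0.07],0.5],[[0,0,0],[0,0,-0.095],0.5],[[0,0,0],[0,0,-0.12],0.5],[[0,0,0],[0,0,-0.14],0.5],[[0,0,0],[0,0,-0.15],0.5],[[0,0,0],[0,0,-0.15],0.5]]'
python3 - <<'E'
from h import *
a=dict(np.load("a.npz"));im=a["image"];hsv=cv2.cvtColor(im,cv2.COLOR_RGB2HSV)
m=((hsv[...,1]<75)).astype(np.uint8);m[:,:205]=0;m[:,270:]=0;m[:165]=0;m[255:]=0
m=cv2.morphologyEx(m,cv2.MORPH_CLOSE,np.ones((3,3)));n,l,st,_=cv2.connectedComponentsWithStats(m);k=1+st[1:,4].argmax()
p=np.argwhere(l==k)[:,::-1].astype(np.float32);r=cv2.minAreaRect(p);b=cv2.boxPoints(r);print(st[k],r)
M=np.linalg.inv(a["camera_from_world"])
d=np.c_[(b[:,0]-a["cx"])/a["fx"],(b[:,1]-a["cy"])/a["fy"],np.ones(4)]@M[:3,:3].T
Q=M[:3,3]+d*((8-M[2,3])/d[:,2])[:,None];print(np.round(Q,1),Q.mean(0))
for i in range(4):
    e=Q[(i+1)%4]-Q[i];print(np.linalg.norm(e),np.degrees(np.arctan2(e[1],e[0])))
plan(601,203,180,163.7)
E
```

```text
time: 15.05
tool_pos: [586.2, -201.1, 184.1]
tcp_rot: [-3.14, 0.003, -3.141]
contact_force: [-0.0, 0.1, -5.8]
grip_width: 55.9
finger_force: 30.0
[ 205  173   57   74 2378] ((231.226806640625, 207.741455078125), (47.855499267578125, 70.86959838867188), 20.22486114501953)
[[539.4 306.5   8. ]
 [715.3 245.6   8. ]
 [672.9 126.8   8. ]
 [497.5 188.1   8. ]] [606.28313218 216.76054196   8.        ]
186.13707671172867 -19.084068981802023
126.18397070897547 -109.62890679826978
185.86244267433034 160.7312369899304
125.58253705193135 70.49422794413474
turn [-0.06  0.18 16.34] shift [-0.0151  0.4041  0.0036] t 15.05
```

Held level. Moving to a staging point beside the cradle for a close look at it.

```bash
python3 -m handwheel '[[[0,0,1],[-0.002,0.015,0],0.5],[[0,0,3],[-0.007,0.04,0],0.5],[[0,0,5],[-0.012,0.07,0],0.5],[[0,0,7],[-0.018,0.10,0],0.5],[[0,0,8.5],[-0.024,0.135,0],0.5],[[0,0,10],[-0.03,0.17,0],0.5],[[0,0,11.5],[-0.036,0.205,0],0.5],[[0,0,13],[-0.042,0.24,0],0.5],[[0,0,14.5],[-0.047,0.27,0],0.5],[[0,0,15.5],[-0.051,0.295,0],0.5],[[0,0,16.3],[-0.054,0.311,0],0.5],[[0,0,16.3],[-0.054,0.311,0],0.5]]'
python3 -m handwheel '[[[0,0,0],[0,0,0],0.5],[[0,0,0],[0,0,0],0.5]]'
python3 - <<'E'
from h import *
c=capture("wrist");save(c,"w6");np.savez("w6.npz",**c)
E
```

```text
time: 16.25
tool_pos: [638.6, 112.8, 180.3]
tcp_rot: [-3.142, -0.003, 2.86]
contact_force: [0.5, 0.3, -6.1]
grip_width: 55.6
finger_force: 30.0
time: 16.45
tool_pos: [639.0, 109.3, 181.5]
tcp_rot: [-3.141, -0.001, 2.857]
contact_force: [1.0, 0.1, -5.5]
grip_width: 55.7
finger_force: 30.0
```

View pics/w6.png

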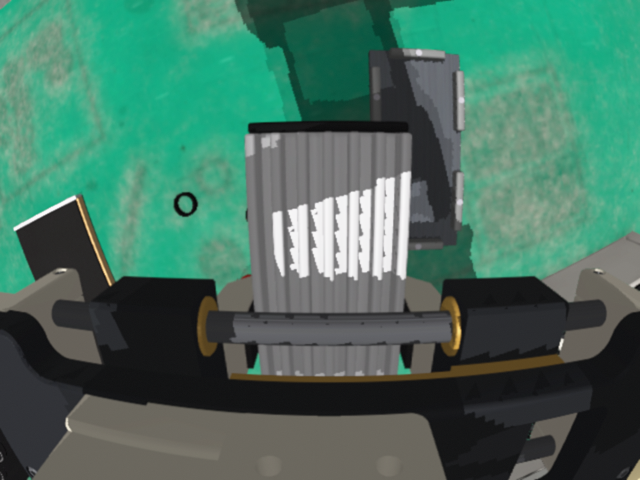

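The cradle shows corners at about (370,51), (460,55) and (456,246). The held housing's near end is at row ~123, columns 248–410.

```bash
python3 - <<'E'
from h import *
c=dict(np.load("w6.npz"))
P=fish(c,[(370,51),(460,55),(456,246)],8)[:,:2];print(np.round(P,1))
w=P[1]-P[0];L=P[2]-P[1];print("near edge",np.linalg.norm(w),"long",np.linalg.norm(L),"yaw",np.degrees(np.arctan2(L[1],L[0])),"from near",np.degrees(np.arctan2(w[1],w[0]))-90)
print("centre diag",(P[0]+P[2])/2)
H=fish(c,[(248,123),(410,123)],221.5);print(np.round(H,1))
o=get_obs();R=Ro.from_euler("xyz",o["tcp_rot"]);print("tool frame",np.round(R.inv().apply(H-o["tool_pos"]),1))
plan(600,203,60,163.7)
E
```

```text
[[504.6 185.8]
 [525.7 267.1]
 [701.4 218.9]]
near edge 83.97989263886787 long 182.21205261632127 yaw -15.335413832257736 from near -14.52039845149936
centre diag [603.00042791 202.32854765]
[[558.5 105.4 221.5]
 [573.  155.  221.5]]
tool frame [[ 76.4 -26.3 -39.7]
 [ 76.4  25.4 -39.7]]
turn [-0.03 -0.05 -0.02] shift [0.0638 0.0792 0.1217] t 16.5
```

```bash
python3 -m handwheel '[[[0,0,-0.3],[0.01,0.012,0],0.5],[[0,0,-0.5],[0.025,0.03,0],0.5],[[0,0,-0.8],[0.04,0.05,0.01],0.5],[[0,0,-0.8],[0.055,0.07,0.025],0.5],[[0,0,-0.8],[0.0605,0.0796,0.045],0.5],[[0,0,-0.8],[0.0605,0.0796,0.065],0.5],[[0,0,-0.8],[0.0605,0.0796,0.085],0.5],[[0,0,-0.8],[0.0605,0.0796,0.1],0.5],[[0,0,-0.8],[0.0605,0.0796,0.11],0.5],[[0,0,-0.8],[0.0605,0.0796,0.118],0.5],[[0,0,-0.8],[0.0605,0.0796,0.1217],0.5],[[0,0,-0.8],[0.0605,0.0796,0.1217],0.5]]'
python3 - <<'E'
from h import *
plan(603.3,202.5,28.4,164.5)
c=capture("wrist");save(c,"w7");np.savez("w7.npz",**c)
E
```

```text
time: 17.7
tool_pos: [603.6, 203.6, 60.5]
tcp_rot: [3.142, -0.0, 2.872]
contact_force: [-0.9, -0.8, -6.5]
grip_width: 56.0
finger_force: 30.0
turn [ 0.   -0.01  0.03] shift [-0.     -0.0011  0.0321] t 17.7
```

View pics/w7.png

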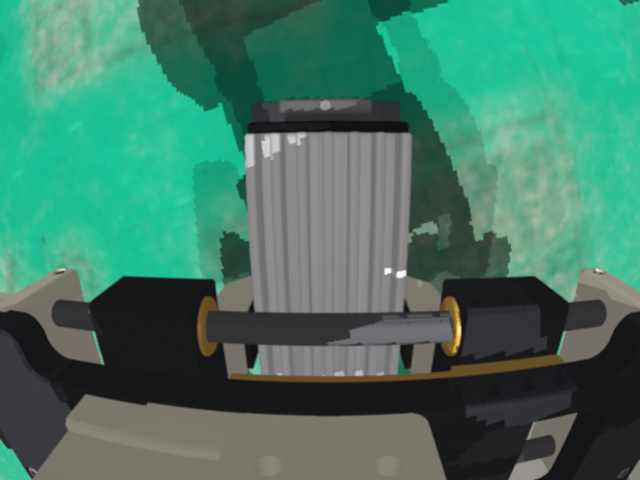

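The cradle's near edge shows at row ~101, columns 252–400, parallel to the housing's end. Checking the offset.

```bash
python3 - <<'E'
from h import *
c=dict(np.load("w7.npz"))
c_=c["image"][85:135,235:420];P=fish(c,[(252,101),(400,101)],8)
o=get_obs();R=Ro.from_euler("xyz",o["tcp_rot"]);p=o["tool_pos"]
print(np.round(R.inv().apply(P-p),1),np.round(R.inv().apply(fish(c,[(247,123),(411,123)],100.5)-p),1))
E
```

```text
[[ 93.2 -44.2  52.9]
 [ 93.   39.5  52.9]] [[ 76.5 -26.8 -39.6]
 [ 76.5  25.6 -39.6]]
```

```bash
python3 -m handwheel '[[[0,0,0],[0,-0.0017,0.004],0.5],[[0,0,0],[0,-0.0017,0.01],0.5],[[0,0,0],[0,-0.0017,0.016],0.5],[[0,0,0],[0,-0.0017,0.021],0.5],[[0,0,0],[0,-0.0017,0.026],0.5],[[0,0,0],[0,-0.0017,0.029],0.5],[[0,0,0],[0,-0.0017,0.031],0.5],[[0,0,0],[0,-0.0017,0.031],0.5]]'
python3 -m handwheel '[[[0,0,0],[0,0,0.001],0.5],[[0,0,0],[0,0,0.001],0.5]]'
```

```text
time: 18.55
tool_pos: [603.0, 202.0, 29.2]
tcp_rot: [-3.141, -0.0, 2.872]
contact_force: [-0.0, -0.7, -5.3]
grip_width: 56.0
finger_force: 30.0
time: 18.75
tool_pos: [603.2, 202.0, 28.7]
tcp_rot: [3.141, 0.0, 2.872]
contact_force: [0.4, -0.2, -5.3]
grip_width: 55.9
finger_force: 30.0
```

```bash
for i in 1 2 3; do python3 -m handwheel '[[[0,0,0],[0,0,0.0007],0.5],[[0,0,0],[0,0,0.0007],0.5]]' | grep -E "pos|contact"; done
```

```text
tool_pos: [603.3, 202.0, 28.4]
contact_force: [-0.6, -0.8, -1.8]
tool_pos: [603.3, 202.0, 28.4]
contact_force: [-3.5, -1.0, 5.2]
tool_pos: [603.3, 202.0, 28.4]
contact_force: [-5.1, -2.1, 9.2]
```

On the floor. Releasing gently, then retreating upward.

```bash
python3 -m handwheel '[[[0,0,0],[0,0,-0.0007],0.5],[[0,0,0],[0,0,-0.0007],1],[[0,0,0],[0,0,-0.0007],1],[[0,0,0],[0,0,-0.0007],1],[[0,0,0],[0,0,-0.0007],1],[[0,0,0],[0,0,-0.0007],1],[[0,0,0],[0,0,-0.0007],1],[[0,0,0],[0,0,-0.03],1],[[0,0,0],[0,0,-0.07],1],[[0,0,0],[0,0,-0.12],1],[[0,0,0],[0,0,-0.17],1],[[0,0,0],[0,0,-0.17],1]]'
python3 -m handwheel '[[[0,0,0],[-0.05,0,0],1],[[0,0,0],[-0.05,0,0],1],[[0,0,0],[-0.05,0,0],1]]'
python3 - <<'E'
from h import *
c=capture("wrist");save(c,"w8");np.savez("w8.npz",**c)
E
```

```text
time: 20.55
tool_pos: [606.6, 202.8, 205.0]
tcp_rot: [3.135, 0.013, 2.872]
contact_force: [1.2, -0.4, 0.1]
grip_width: 92.1
finger_force: 0.0
time: 20.85
tool_pos: [651.6, 188.1, 194.8]
tcp_rot: [-3.141, -0.002, 2.871]
contact_force: [-0.4, -0.6, 0.4]
grip_width: 91.7
finger_force: 0.0
```

View pics/w8.png

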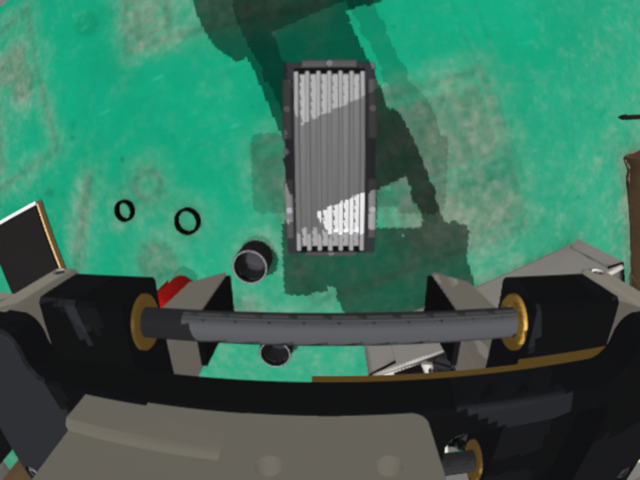

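The housing lies inside the rims, fins up, with fins at columns 293–367 and the cradle at 286–376. The gripper is clear, so I'm handing in.

```bash
python3 -c "
from plant import close_job
print(close_job())"
```

```text
the job is handed in; nothing more can be done
None
```

I stood the housing against the board's edge, tipped it over onto the board and laid it fins up inside the cradle's rims, then handed the job in at about 21 s; no verdict came back.

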